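# Lock the tool chest's spring-catch bolt

## Robot

A 6-joint arm with a two-finger parallel gripper is mounted at the origin on the work surface. World frame = base frame: x ahead of the robot, y to its left, z up, the work surface at z = 0. Lengths are in m, angles in rad, forces in N, time in s.
With the tool pointing down it reaches from about 0.3 to 0.775 m from the base axis. Payload 14.6 kg.
Tool frame: the origin (TCP) lies on the mounting face of the last link; the fingertips stand ctrl.tip_extent ahead of it and the grasp point (between the pads) lies 180 mm ahead of it (ctrl.tip_extent is the distance from the TCP to the fingertips, in m); z points along the fingers, y is the direction in which the jaws open and shut (so a half turn about z gives the same grasp; the last joint's range is limited). The gripper opens to 94 mm and grips with 3 to 60 N. Pads are 16 mm wide; open, the fingers measure 119 mm over their backs; the gripper's body (75 mm by 177 mm) begins 78 mm behind the grasp point.
Start: joints at [1.251, 0.3, 1.521, -0, 1.321, -0.067], TCP at [0.138, 0.533, 0.405] pointing down, gripper open.
Joint ranges: [-3.03, 3.03], [-0.79, 2.21], [0.23, 2.52], [-1.04, 4.18], [0, 3.07], [-2.55, 2.55]. Speed limits (rad/s): [2.22, 2.22, 2.57, 3.14, 3.14, 3.14].

## Interface

Orientations are given as [roll, pitch, yaw] about the fixed x, y, z axes, in that order (R = Rz(yaw) Ry(pitch) Rx(roll)).
In Python, from station import ctrl, vision gives the robot as it stands. The module is installed in compiled form; this text tells all that it offers.
- The arm moves only by the tool send_rows, never from a script. Its argument "increments" is a list of rows, each a list of 3 entries, a list of its own where there are three numbers: the turn, a rotation vector about the tool's x, y, z in rad, then the shift along the tool's x, y, z in mm, then the finger opening in mm, from 0 to 94. In form: [[[ax, ay, az], [dx, dy, dz], hand], ...]. A call has 1 to 5 rows; each row is the pose to reach, as a shift and turn from the pose commanded when the call began, along the tool's axes at that moment; what a row does not reach only later rows make up. A row lasts 1/12 s, in which the tool goes at most 41.7 mm and 7.16 degrees, less where a joint would pass 70% of its speed; a pose out of reach is approached as far as the arm can. A call with a gripper value outside its range is refused whole. The fingers move at their own pace and stop on an object; "grip_force" is the grip in N (left out, the last holds). Time passes only in rows, so rows that repeat a pose let the fingers close. It gives the time, the measured TCP pose, the force and the opening at its end, in the units of the state.
- ctrl.get_obs(): the state, without advancing time (a new reading comes with each control period).
- vision.camera(name): name is "side" or "top"; returns (picture, depth): 420x560x3 uint8, red, green, blue; 420x560 float32, m along the optical axis (not along the pixel's ray), 0 where there is no reading.
- vision.calibration(name): a dict with "K" (3x3 intrinsics, pixels), "distortion" ([k1, k2, p1, p2, k3] as OpenCV has them; the pictures are not rectified), "R" (3x3) and "t" (3): a world point X has camera coordinates R X + t. Camera axes: x right, y down, z forward; pixel columns grow to the right and rows downward; lengths in m; the calibration is good to about 2 mm. A picture is of the moment at which its call begins. calibration takes no time and is no camera call.
- ctrl.hand_in(): hands the job in, once; it reports no verdict.
The state is a dict: "time_s": time; "qpos": joint angles; "joint_vel": joint speeds; "tau": joint torques, N m; "ee_pos": TCP position; "eef_rot": TCP orientation; "force": force on the tool from outside, world axes, zero at the start; "moment": the same for the moment, N m; "grip_width": finger opening in m.
Only numpy, scipy, OpenCV 4.12 (cv2) and the standard library are available. Lean on these libraries where they do the work, as an engineer would, in place of code of your own. Each camera call takes 0.05 s, during which the arm holds its last target. There are 200 camera calls.

## Task

Lock the red tool chest: with one fingertip press the yellow spring catch on its lid down and keep it down while the other fingertip pushes the black bolt handle along until the bolt is fully home in the yellow keep. Only then let go, so that the catch springs up and locks the bolt. Push with the fingertips only, and neither lift nor shift the jar, mug, spray can or screwdriver around it.

Things in the scene. Friction and masses are not known exactly. Their poses are not given: they have to be found in the camera images.
- chest: Red steel tool chest, 204 x 360 x 100 mm (its x, y, z), fixed to the bench; dark end strip at +y. Origin: centre of its underside, z up; lid top 100 mm up. A round steel bolt (top 25 mm above the lid) lies along chest y at chest x = +34 mm and slides towards +y into the keep. Two steel guides over it at y = -105 and +50 mm are 30 mm high. The yellow catch pad lies along chest x = -34 mm.
- keep (a point): Middle of the top of the yellow keep, the small arch on the chest's end strip that takes the bolt's end; 30 mm above the lid, at chest x = +34, y = +105 mm.
- handle_top (a point): Centre of the top edge of the black upright handle plate fixed on the bolt: 34 mm (chest x) x 10 mm (chest y, the sliding direction), its top 68 mm above the lid, standing up from the bolt. To be pushed on its -y face. Axes as the chest's. Behind it (-y) the space above bolt and guides is free for a finger.
- bolt (a joint): Travel of the bolt in m towards chest +y: about 0 at the start (drawn back), 0.060 fully home against its stop. It slides with about 2 N friction. While the catch is up, teeth block it; they also block it at every 20 mm of its way if the catch is let up early.
- pad_top (a point): Centre of the top face of the yellow spring catch pad, a bar 26 mm (chest x) x 130 mm (chest y) x 12 mm at chest x = -34, y = -35 mm, its line 68 mm across from the bolt's. Top 45 mm above the lid when up, 35 mm fully down. Goes straight down pressed anywhere along it; a finger may slide along its top. Its housing's rim is 28 mm above the lid.
- catch (a joint): How far the catch is pressed down, in m: 0 up, 0.010 fully down (hard stop). Spring about 4 N at first, 7 N fully down. The bolt is free once it is pressed more than 0.006; springs back up when let go, if the bolt's teeth allow it.
- jar_mid (a point): Centre of a small loose glass jar with brass cap, 38 mm across, 55 mm high, standing on the chest's dark end strip. Leave alone.
- mug_mid (a point): Centre of a loose blue mug, 76 mm across, 90 mm high, on the bench beside the chest. Leave alone.
- spraycan_mid (a point): Centre of a loose spray can, 54 mm across, 150 mm high, on the bench beside the chest. Leave alone.
- screwdriver_grip (a point): Middle of the handle of a loose orange screwdriver lying on the bench between robot and chest. Leave alone.

How it is judged:
On the way, in this order (a step that is already met when the one before it is completed fails the run):
1. the catch is pressed down by a finger while the bolt is still drawn back (value of joint catch above 0.005 m and value of joint bolt below 0.012 m and contact force between the fingers and catch above 0.5 N), for 0.1 s.
2. with the catch held down by one finger the other pushes the bolt along (value of joint catch above 0.005 m and value of joint bolt above 0.015 m and contact force between the fingers and catch above 0.5 N and contact force between the fingers and bolt above 0.5 N), for 0.03 s.
3. the bolt is home with the catch still held down (value of joint bolt above 0.0565 m and value of joint catch above 0.004 m and contact force between the fingers and catch above 0.5 N), for 0.03 s.
At the end, for the whole second after the job is handed in: The bolt is home (56.5 of its 60 mm or more) and at rest, the catch has sprung up to within 1.5 mm of its top, and jar, mug, can and screwdriver are within 20 mm of where they stood (value of joint bolt above 0.0565 m and value of joint catch below 0.0015 m and velocity of joint bolt between -0.005 and 0.005 m/s and distance of each of jar_mid, mug_mid, spraycan_mid, screwdriver_grip from where it was at the start of the episode below 0.02 m); the robot touches nothing.
It fails at once if the bolt is part-way with the catch let up, or forced past the raised catch (value of joint bolt between 0.008 and 0.055 m and value of joint catch below 0.003 m).
It fails at once if a bystander is lifted, carried or knocked about (distance of any of jar_mid, mug_mid, spraycan_mid, screwdriver_grip from where it was at the start of the episode above 0.02 m).
It fails at once if the arm or the gripper's body, not the fingers, works the lock or leans on the chest (contact force between the arm and chest above 3 N).
It also fails if it takes over 32 s, if anything falls off the work surface, if the arm or the gripper's body presses on something with over 40 N, if the wrist force passes 120 N, or if a joint passes its speed limit or range.

## Working session

There is one attempt and no reset: what is moved stays moved. The work goes in short steps, Python scripts to look and compute and a tool call to move; the robot and the scene stay as the last step left them, time stands still between calls to the robot, and variables do not carry over. Pictures are saved under pics/ and viewed, about 8 in all and at most 12, crops included, and the job is handed in when it is done.

Besides the shell and the picture viewer there is one more tool, called in YAML: its name, and indented under it one key for each argument. send_rows: Moves the arm, as the interface text tells. Its arguments: {"type":"object","properties":{"increments":{"type":"array","items":{"type":"array"}},"grip_force":{"type":"number"}},"required":["increments"]}

```bash
mkdir -p pics
python3 - <<'E'
from station import ctrl, vision
import cv2,numpy as np
print(ctrl.get_obs(), ctrl.tip_extent)
for n in("side","top"):
    p,d=vision.camera(n); np.savez(f"{n}0.npz",p=p,d=d,**{k:np.array(v) for k,v in vision.calibration(n).items()})
    cv2.imwrite(f"pics/{n}0.png",p[:,:,::-1]); c=vision.calibration(n); print(n,c['K'],-np.array(c['R']).T@c['t'],c['distortion'])
E
```

```text
{'time_s': 0.0, 'qpos': array([ 1.25137800e+00,  3.00483177e-01,  1.52156295e+00,  5.49455747e-05,
        1.32070563e+00, -6.66046430e-02]), 'joint_vel': array([ 0.00019173,  0.00034138, -0.00186001, -0.0013572 , -0.00079255,
        0.00047816]), 'tau': array([-7.88272810e-04, -5.31800008e+01, -3.52737951e+01,  7.08070910e-02,
        2.44584319e-02, -7.28276336e-05]), 'ee_pos': array([0.1375643 , 0.5324911 , 0.40408724]), 'eef_rot': array([-3.14043966e+00, -1.30247173e-04,  2.88876527e+00]), 'force': array([-0.25914366, -0.21845979, -0.94300357]), 'moment': array([ 0.01133436, -0.01043693, -0.08205114]), 'grip_width': 0.0944583996455542} 0.1992
side [[502.88446528   0.         276.71983937]
 [  0.         502.88446528 211.60055997]
 [  0.           0.           1.        ]] [ 0.02503882 -0.92415301  0.75247615] [-0.09116493  0.          0.          0.          0.        ]
top [[438.29003241   0.         271.31124771]
 [  0.         438.29003241 209.56595362]
 [  0.           0.           1.        ]] [0.46342335 0.04198101 1.27443125] [-0.11055214  0.          0.          0.          0.        ]
```

View pics/top0.png

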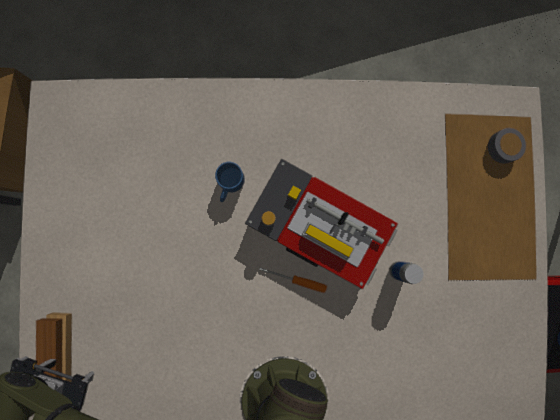

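View pics/side0.png

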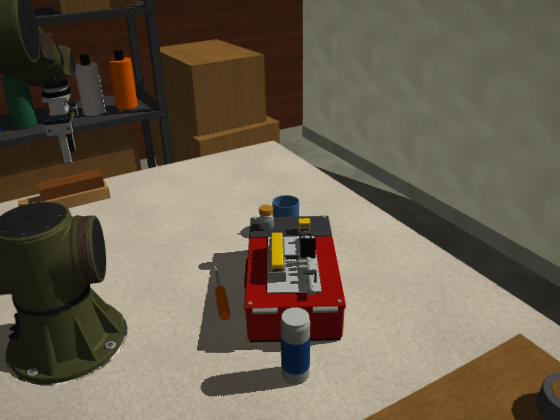

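The top view shows the chest's dark +y strip at left (265,195), the pad at (327,242), the keep at (294,192) and the handle at (344,217). The mug is at (229,177), the can at (407,272), the jar at (268,217) and the screwdriver at (305,283). The side view confirms this layout.

```bash
cat > h.py <<'E'
import numpy as np,cv2
from station import ctrl,vision
def rays(cal,uv):
    n=cv2.undistortPoints(np.float64(uv).reshape(-1,1,2),np.array(cal['K']),np.array(cal['distortion'])).reshape(-1,2)
    R=np.array(cal['R']);return -R.T@np.array(cal['t']),np.c_[n,np.ones(len(n))]@R
def onplane(cal,uv,z):
    o,d=rays(cal,uv);return o+d*((z-o[2])/d[:,2])[:,None]
def cloud(cal,d):
    v,u=np.mgrid[:420,:560];o,r=rays(cal,np.c_[u.ravel(),v.ravel()]);return (o+r*d.reshape(-1,1)).reshape(420,560,3)
E
python3 - <<'E'
from h import *
f=np.load("top0.npz");p=f['p'];P=cloud(f,f['d'])
hsv=cv2.cvtColor(p,cv2.COLOR_RGB2HSV)
box=np.zeros((420,560),bool);box[140:310,235:410]=1
lid=box&(abs(P[:,:,2]-.1)<.012)
print("lid z",np.median(P[lid][:,2]))
n,l,st,c=cv2.connectedComponentsWithStats((box&(P[:,:,2]>.085)&(P[:,:,2]<.2)).astype(np.uint8))
i=1+np.argmax(st[1:,4]);cnt=cv2.findContours((l==i).astype(np.uint8),0,2)[0][0]
r=cv2.minAreaRect(onplane(f,cnt.reshape(-1,2),.1)[:,:2].astype(np.float32));print("chest",r)
yel=box&(hsv[:,:,0]>22)&(hsv[:,:,0]<35)&(hsv[:,:,1]>180)&(hsv[:,:,2]>80)
n,l,st,c=cv2.connectedComponentsWithStats(yel.astype(np.uint8))
for i in range(1,n):
    if st[i,4]>30:
        q=P[l==i];z=np.percentile(q[:,2],60)
        print(c[i],st[i,4],"z",z,"cloud",np.median(q,0))
        for zz in(.145,.13):
            cn=np.argwhere(l==i)[:,::-1];w=onplane(f,cn,zz);print(zz,cv2.minAreaRect(w[:,:2].astype(np.float32)))
m=box&(P[:,:,2]>.155)&(P[:,:,2]<.185);print("handle",m.sum(),P[m].mean(0),cv2.minAreaRect(P[m][:,:2].astype(np.float32)))
for nm,(u,v),s in(("mug",(229,177),22),("can",(407,272),22),("jar",(268,217),10)):
    q=P[v-s:v+s,u-s:u+s].reshape(-1,3);k=q[q[:,2]>q[:,2].max()-.02];print(nm,k.mean(0),k.min(0),k.max(0))
E
python3 -c "
import cv2;i=cv2.imread('pics/top0.png')[150:300,230:420];cv2.imwrite('pics/c0.png',cv2.resize(i,None,fx=4,fy=4,interpolation=2))"
```

```text
lid z 0.10011157933502812
chest ((0.5073782205581665, -0.09741690754890442), (0.370581716299057, 0.2049817144870758), 61.28660583496094)
[294.13131313 192.08080808] 99 z 0.12932244272684984 cloud [ 0.58902676 -0.01808488  0.12886433]
0.145 ((0.587393045425415, -0.0172300785779953), (0.02316986955702305, 0.027993550524115562), 63.91501235961914)
0.13 ((0.5890395045280457, -0.018016457557678223), (0.02347756363451481, 0.028365332633256912), 63.91510772705078)
[328.89384289 240.30573248] 471 z 0.1453380329135059 cloud [ 0.46400274 -0.10829926  0.14462363]
0.145 ((0.46361446380615234, -0.10836055129766464), (0.12746217846870422, 0.025086501613259315), 61.51803207397461)
0.13 ((0.4636169672012329, -0.11035723984241486), (0.1291549950838089, 0.02541969157755375), 61.518009185791016)
handle 112 [ 0.52064185 -0.0514155   0.1612239 ] ((0.5196057558059692, -0.044901423156261444), (0.03073611669242382, 0.2191198617219925), 0.5622311234474182)
mug [0.46342335 0.04198101 1.27443125] [0.46342335 0.04198101 1.27443125] [0.46342335 0.04198101 1.27443125]
can [0.46342335 0.04198101 1.27443125] [0.46342335 0.04198101 1.27443125] [0.46342335 0.04198101 1.27443125]
jar [0.46342335 0.04198101 1.27443125] [0.46342335 0.04198101 1.27443125] [0.46342335 0.04198101 1.27443125]
```

View pics/c0.png

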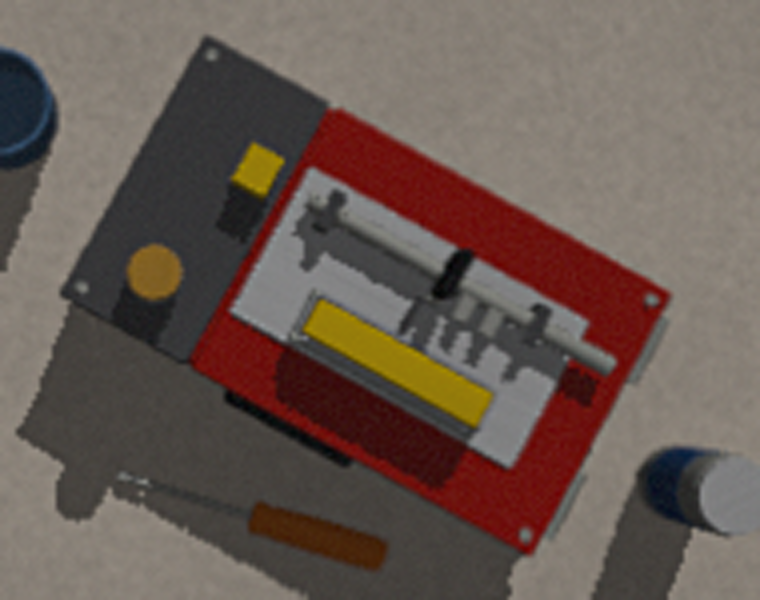

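The pad and keep agree with each other: 67 mm across and 139 mm along, against 68 and 140. That gives a chest origin near (.5095, -.094) with +y at 61.4° from world x. Next I need the handle position and the first move in tool axes.

```bash
cat >> h.py <<'E'
from scipy.spatial.transform import Rotation as Ro
A=np.radians(61.45);Y=np.array([np.cos(A),np.sin(A)]);X=np.array([Y[1],-Y[0]]);O=np.array([.5097,-.0940])
def tochest(p): return np.array([(p[...,:2]-O)@X,(p[...,:2]-O)@Y])
def go(cx,cy,ztip):
    "rel. move in tool axes to chest x,y (m), tip height over lid"
    s=ctrl.get_obs();R=Ro.from_euler('xyz',s['eef_rot']);T=Ro.from_euler('xyz',[np.pi,0,A])
    w=np.r_[O+cx*X+cy*Y,.1+ztip+ctrl.tip_extent]
    print("turn",(R.inv()*T).as_rotvec().round(4),"shift mm",(R.inv().apply(w-s['ee_pos'])*1e3).round(1))
def st():
    s=ctrl.get_obs();print("t",s['time_s'],"chest",tochest(s['ee_pos'])*1e3,"tip over lid",(s['ee_pos'][2]-ctrl.tip_extent-.1)*1e3,"F",(s['force']).round(2),"w",s['grip_width'],"rpy",s['eef_rot'],"q",s['qpos'].round(2))
E
python3 - <<'E'
from h import *
f=np.load("top0.npz");p=f['p'];P=cloud(f,f['d'])
C=np.dstack([*np.moveaxis(tochest(P.reshape(-1,3)),0,0)]).reshape(420,560,2)
m=(abs(C[:,:,0]-.034)<.03)&(abs(C[:,:,1])<.09)&(P[:,:,2]>.14)
print(m.sum())
for (v,u) in np.argwhere(m): print(u,v,(C[v,u]*1e3).round(0),round(P[v,u,2]*1e3),p[v,u])
go(0,-.055,.1)
E
```

```text
67
345 212 [ 49. -34.] 159 [52 25 26]
346 212 [ 49. -36.] 167 [48 26 27]
347 212 [ 50. -38.] 168 [60 19 20]
348 212 [ 52. -41.] 164 [94 23 23]
344 213 [ 46. -34.] 152 [16 22 21]
345 213 [ 46. -35.] 164 [18 17 19]
346 213 [ 47. -37.] 167 [11 15 18]
347 213 [ 48. -40.] 164 [26 20 23]
348 213 [ 49. -41.] 168 [64 14  9]
343 214 [ 44. -34.] 142 [21 17 18]
344 214 [ 43. -34.] 161 [10 10 12]
345 214 [ 44. -36.] 163 [16 17 15]
346 214 [ 45. -39.] 163 [10 18 14]
347 214 [ 45. -40.] 170 [24 22 23]
348 214 [ 47. -42.] 168 [73 47 48]
343 215 [ 40. -34.] 154 [10  7 11]
344 215 [ 40. -35.] 167 [16 13 11]
345 215 [ 41. -37.] 164 [19 15 22]
346 215 [ 42. -39.] 170 [12 19 16]
347 215 [ 43. -42.] 166 [41 42 43]
348 215 [ 45. -44.] 166 [ 97 100 101]
342 216 [ 38. -34.] 143 [0 5 2]
343 216 [ 37. -34.] 163 [16 13 19]
344 216 [ 37. -36.] 169 [19 16 21]
345 216 [ 39. -38.] 166 [17 16 18]
346 216 [ 40. -41.] 168 [30 30 32]
347 216 [ 41. -43.] 168 [76 78 78]
342 217 [ 34. -34.] 157 [13  7 11]
343 217 [ 34. -35.] 169 [12 15 15]
344 217 [ 35. -37.] 167 [15 16 16]
345 217 [ 36. -39.] 168 [25 24 22]
346 217 [ 38
[... 616 characters left out ...]
]
340 221 [ 23. -35.] 156 [20 14 13]
341 221 [ 23. -36.] 165 [20 23 25]
342 221 [ 24. -38.] 168 [25 20 24]
343 221 [ 25. -40.] 166 [17 19 20]
344 221 [ 27. -43.] 161 [49 49 44]
339 222 [ 20. -35.] 148 [16 15 15]
340 222 [ 19. -35.] 166 [ 9 10  9]
341 222 [ 20. -36.] 170 [19 23 23]
342 222 [ 21. -39.] 167 [15 11 17]
343 222 [ 23. -41.] 167 [26 27 29]
344 222 [ 24. -44.] 166 [45 47 47]
339 223 [ 18. -36.] 143 [1 5 4]
340 223 [ 18. -36.] 161 [8 9 9]
341 223 [ 18. -38.] 164 [12 14 12]
342 223 [ 19. -40.] 166 [23 24 24]
343 223 [ 21. -43.] 164 [29 29 28]
341 224 [ 17. -41.] 152 [32 30 34]
342 224 [ 18. -42.] 160 [42 41 43]
turn [-8.0000e-04  9.0000e-04  1.8163e+00] shift mm [-503.6 -566.9    5.5]
```

send_rows:
  increments:
    - [[0,0,1.816],[-501,-577,5],56]
    - [[0,0,1.816],[-501,-577,5],56]
    - [[0,0,1.816],[-501,-577,5],56]
    - [[0,0,1.816],[-501,-577,5],56]
    - [[0,0,1.816],[-501,-577,5],56]

```text
time_s: 0.52
ee_pos: [0.2307, 0.3442, 0.403]
eef_rot: [-3.141, 0.0, 2.258]
force: [1.0, 0.0, 0.6]
grip_width: 0.0641
```

```bash
python3 -c "
from h import *
st();go(0,-.066,.1)"
```

```text
t 0.5167 chest [-454.55325061  251.56769643] tip over lid 103.76568701495722 F [1.01 0.03 0.59] w 0.06405310422303793 rpy [-3.14122264e+00  1.21539225e-04  2.25823884e+00] q [ 0.89 -0.01  1.88 -0.    1.27  0.2 ]
turn [-3.0000e-04  3.0000e-04  1.1857e+00] shift mm [-540.6 -123.6    3.9]
```

send_rows:
  increments:
    - [[0,0,1.16],[-520,-123,3],56]
    - [[0,0,1.16],[-520,-123,3],56]
    - [[0,0,1.16],[-520,-123,3],56]
    - [[0,0,1.16],[-520,-123,3],56]
    - [[0,0,1.16],[-520,-123,3],56]

```text
time_s: 0.93
ee_pos: [0.3232, 0.1575, 0.4022]
eef_rot: [3.141, -0.0, 1.633]
force: [0.9, 0.6, 0.8]
grip_width: 0.0558
```

```bash
python3 -c "
from h import *
st();go(0,-.066,.1)"
```

```text
t 0.9333 chest [-284.03310763  131.76771515] tip over lid 102.98713556266873 F [0.87 0.64 0.8 ] w 0.05578872576737457 rpy [ 3.14118553e+00 -1.32243191e-04  1.63304899e+00] q [ 0.35 -0.14  2.    0.    1.28  0.29]
turn [ 4.000e-04 -2.000e-04  5.605e-01] shift mm [-318.5  135.4    3. ]
```

send_rows:
  increments:
    - [[0,0,0.54],[-305,130,3],56]
    - [[0,0,0.54],[-305,130,3],56]
    - [[0,0,0.54],[-305,130,3],56]
    - [[0,0,0.54],[-305,130,3],56]
    - [[0,0,0.54],[-305,130,3],56]

```text
time_s: 1.35
ee_pos: [0.4179, -0.0285, 0.4002]
eef_rot: [3.141, -0.0, 1.091]
force: [0.3, 1.2, 0.2]
grip_width: 0.0562
```

```bash
python3 -c "
from h import *
st();go(0,-.066,.1)"
```

```text
t 1.35 chest [-111.95358489   13.67680899] tip over lid 101.02038965082934 F [0.26 1.22 0.21] w 0.05624295668696873 rpy [ 3.14137156e+00 -1.32353892e-04  1.09085287e+00] q [-0.16  0.01  1.87  0.    1.26  0.32]
turn [ 0.0002 -0.0001  0.0183] shift mm [-81.7 110.5   1. ]
```

send_rows:
  increments:
    - [[0,0,0.003],[-75,100,1],56]
    - [[0,0,0.003],[-75,100,1],56]
    - [[0,0,0.003],[-75,100,1],56]
    - [[0,0,0.003],[-75,100,1],56]
    - [[0,0,0.003],[-75,100,1],56]

```text
time_s: 1.77
ee_pos: [0.4728, -0.1399, 0.3983]
eef_rot: [-3.14, 0.0, 1.093]
force: [-0.7, 0.1, -0.1]
grip_width: 0.056
```

Run:
```python
from h import *
st();go(0,-.066,.055)
i=vision.camera("side")[0][200:400,180:400,::-1];cv2.imwrite('pics/s1.png',cv2.resize(i,None,fx=3,fy=3,interpolation=2))
st()
```

```text
t 1.7667 chest [-10.45855311 -57.9374353 ] tip over lid 99.09660649056848 F [-0.69  0.15 -0.05] w 0.055958127208096016 rpy [-3.13977330e+00  1.86410618e-04  1.09314678e+00] q [-0.36  0.18  1.69  0.    1.28  0.12]
turn [-0.0018  0.0002  0.0206] shift mm [-8.3 10.4 44.1]
t 1.8167 chest [-11.32191336 -57.06140735] tip over lid 99.38583589477632 F [ 0.02 -0.01 -0.01] w 0.055979038891431604 rpy [-3.14009864e+00  5.79047162e-05  1.09463532e+00] q [-0.36  0.18  1.69  0.    1.28  0.12]
```

View pics/s1.png

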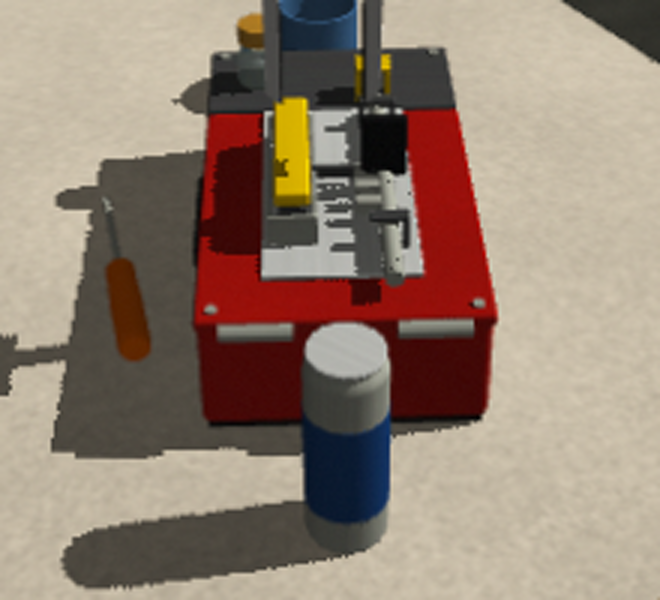

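The side crop shows both tips, at (272,100) and (372,100), above the pad and bolt lines and about 10 mm short in x, matching the numbers. I'll correct that and then come down.

send_rows:
  increments:
    - [[0,0,0.022],[-9,11.3,0],56]
    - [[0,0,0.022],[-9,11.3,0],56]
    - [[0,0,0.022],[-9,11.3,22],56]
    - [[0,0,0.022],[-9,11.3,44],56]
    - [[0,0,0.022],[-9,11.3,44],56]

```text
time_s: 2.23
ee_pos: [0.4776, -0.1502, 0.3521]
eef_rot: [-3.136, 0.001, 1.075]
force: [-0.3, 0.2, -1.0]
grip_width: 0.0559
```

Run:
```python
from h import *
vision.camera("top");st();go(0,-.066,.045)
i=vision.camera("side")[0][200:320,220:380,::-1];cv2.imwrite('pics/s2.png',cv2.resize(i,None,fx=4,fy=4,interpolation=2))
```

```text
t 2.2833 chest [ -0.84358287 -64.7255126 ] tip over lid 55.048296124467406 F [ 0.39 -0.19  1.21] w 0.055933399727736 rpy [-3.13841817e+00  2.97767945e-04  1.07532189e+00] q [-0.38  0.24  1.72  0.    1.19  0.12]
turn [-0.0032  0.0003  0.0028] shift mm [-1.3  0.9 10. ]
```

View pics/s2.png

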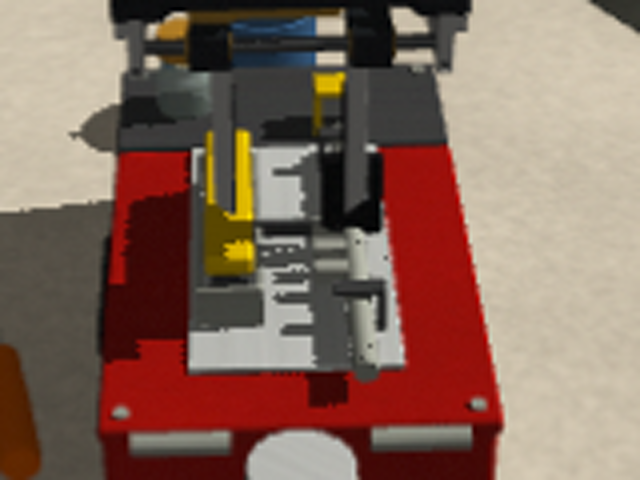

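Left tip stands over the pad at (225,205); the right tip stands on the -y side of the handle at (355,205). Now pressing down in steps.

send_rows:
  increments:
    - [[0,0,0.003],[-1,1,5],56]
    - [[0,0,0.003],[-1,1,10],56]
    - [[0,0,0.003],[-1,1,14],56]
    - [[0,0,0.003],[-1,1,18],56]
    - [[0,0,0.003],[-1,1,18],56]

```text
time_s: 2.75
ee_pos: [0.4791, -0.153, 0.3372]
eef_rot: [3.141, -0.0, 1.071]
force: [1.7, 0.2, 6.0]
grip_width: 0.0565
```

send_rows:
  increments:
    - [[0,0,0],[0,0,0],56]
    - [[0,0,0],[0,0,0],56]

```text
time_s: 2.92
ee_pos: [0.4791, -0.153, 0.3378]
eef_rot: [3.14, -0.0, 1.071]
force: [1.3, 1.3, 6.2]
grip_width: 0.056
```

Run:
```python
from h import *
st();go(0,-.066,.0355)
```

```text
t 2.9167 chest [  1.29916672 -66.48451262] tip over lid 38.59382401724229 F [1.29 1.27 6.17] w 0.05597181323781855 rpy [ 3.14040589e+00 -3.18125678e-04  1.07073973e+00] q [-0.38  0.26  1.73  0.    1.15  0.12]
turn [ 0.0012 -0.0003 -0.0018] shift mm [ 0.5 -1.3  3.1]
```

send_rows:
  increments:
    - [[0,0,-0.001],[0,-1,1.5],56]
    - [[0,0,-0.001],[0,-1,2.7],56]
    - [[0,0,-0.001],[3,-1,2.7],56]
    - [[0,0,-0.001],[7,-1,2.7],56]
    - [[0,0,-0.001],[10,-1,2.7],56]

```text
time_s: 3.33
ee_pos: [0.4829, -0.144, 0.3352]
eef_rot: [3.14, 0.001, 1.072]
force: [-1.5, -4.9, 6.6]
grip_width: 0.0559
```

Run:
```python
from h import *
st()
```

```text
t 3.3333 chest [  0.37983794 -56.76636229] tip over lid 36.01371229071418 F [-1.5  -4.88  6.56] w 0.055871742159494045 rpy [3.14020212e+00 1.04109533e-03 1.07177728e+00] q [-0.36  0.27  1.73 -0.    1.14  0.14]
```

send_rows:
  increments:
    - [[0,0,0],[4,0,0],56]
    - [[0,0,0],[8,0,0],56]
    - [[0,0,0],[12,0,0],56]
    - [[0,0,0],[16,0,0],56]
    - [[0,0,0],[20,0,0],56]

```text
time_s: 3.75
ee_pos: [0.4924, -0.1266, 0.3352]
eef_rot: [3.14, 0.001, 1.072]
force: [-3.8, -6.6, 7.2]
grip_width: 0.0562
```

Run:
```python
from h import *
st()
i=vision.camera("side")[0][200:320,220:380,::-1];cv2.imwrite('pics/s3.png',cv2.resize(i,None,fx=4,fy=4,interpolation=2))
st()
```

```text
t 3.75 chest [  0.39265171 -36.92317218] tip over lid 36.01556618128435 F [-3.76 -6.61  7.15] w 0.05620829048030744 rpy [3.14032910e+00 1.47583318e-03 1.07166652e+00] q [-0.32  0.28  1.72 -0.    1.14  0.18]
t 3.8 chest [  0.38737289 -36.42080742] tip over lid 36.01646739057132 F [-0.47 -4.36  7.04] w 0.05588731480084716 rpy [3.14024606e+00 1.23461532e-03 1.07190427e+00] q [-0.32  0.28  1.72 -0.    1.14  0.18]
```

View pics/s3.png

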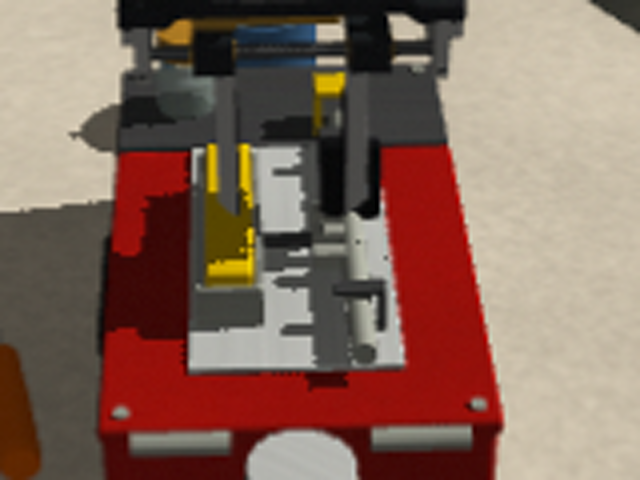

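The pad is down, and the handle (bottom edge at row 213, was 228) and the bolt end (row 358, was 375) have moved towards the keep. I'll keep pushing.

send_rows:
  increments:
    - [[0,0,0],[4,0,0],56]
    - [[0,0,0],[8,0,0],56]
    - [[0,0,0],[12,0,0],56]
    - [[0,0,0],[16,0,0],56]
    - [[0,0,0],[20,0,0],56]

```text
time_s: 4.22
ee_pos: [0.502, -0.1091, 0.3352]
eef_rot: [3.14, 0.001, 1.072]
force: [-3.7, -7.3, 7.0]
grip_width: 0.0559
```

send_rows:
  increments:
    - [[0,0,0],[4,0,0],56]
    - [[0,0,0],[8,0,0],56]
    - [[0,0,0],[12,0,0],56]
    - [[0,0,0],[15,0,0],56]
    - [[0,0,0],[18,0,0],56]

```text
time_s: 4.63
ee_pos: [0.5106, -0.0933, 0.3352]
eef_rot: [3.14, 0.001, 1.072]
force: [-3.0, -5.3, 6.9]
grip_width: 0.0557
```

Run:
```python
from h import *
st()
```

```text
t 4.6333 chest [0.4291853 1.0861319] tip over lid 36.01992935878959 F [-3.04 -5.33  6.9 ] w 0.05574702329846414 rpy [3.14042104e+00 1.37917596e-03 1.07169445e+00] q [-0.25  0.3   1.69 -0.    1.15  0.25]
```

Expected home is near tip y ≈ +8 mm. I'll creep forward and watch for the force to rise.

send_rows:
  increments:
    - [[0,0,0],[1.5,0,0],56]
    - [[0,0,0],[3,0,0],56]
    - [[0,0,0],[4.5,0,0],56]
    - [[0,0,0],[6,0,0],56]

```text
time_s: 4.97
ee_pos: [0.5134, -0.0881, 0.3352]
eef_rot: [3.14, 0.001, 1.072]
force: [-7.6, -12.4, 9.4]
grip_width: 0.056
```

send_rows:
  increments:
    - [[0,0,0],[1,0,0],56]
    - [[0,0,0],[2,0,0],56]

```text
time_s: 5.13
ee_pos: [0.5139, -0.0874, 0.3352]
eef_rot: [3.141, 0.005, 1.071]
force: [-15.1, -23.9, 12.7]
grip_width: 0.0559
```

Run:
```python
from h import *
st()
```

```text
t 5.1333 chest [0.53675375 7.838436  ] tip over lid 36.04958568863706 F [-15.13 -23.86  12.69] w 0.05589541696916401 rpy [3.14097937 0.00470187 1.07075944] q [-0.24  0.31  1.68 -0.01  1.15  0.26]
```

The stop is reached: 28 N horizontal at tip y = +7.8 mm, where +8 was expected. I'll ease off the push with the catch still down, then lift straight up.

send_rows:
  increments:
    - [[0,0,0],[-2,0,0],56]
    - [[0,0,0],[-4,0,0],56]
    - [[0,0,0],[-4,0,-6],56]
    - [[0,0,0],[-4,0,-14],56]
    - [[0,0,0],[-4,0,-24],56]

```text
time_s: 5.55
ee_pos: [0.5124, -0.0893, 0.3588]
eef_rot: [-3.14, 0.0, 1.072]
force: [-0.4, -0.6, -0.6]
grip_width: 0.056
```

send_rows:
  increments:
    - [[0,0,0],[0,0,-30],56]
    - [[0,0,0],[0,0,-60],56]
    - [[0,0,0],[-30,0,-90],56]
    - [[0,0,0],[-60,-40,-110],56]
    - [[0,0,0],[-80,-80,-120],56]

```text
time_s: 5.97
ee_pos: [0.4191, -0.1219, 0.476]
eef_rot: [3.14, 0.0, 1.072]
force: [-0.8, -1.3, 0.7]
grip_width: 0.0563
```

send_rows:
  increments:
    - [[0,0,0],[-40,-40,0],56]
    - [[0,0,0],[-80,-80,0],56]
    - [[0,0,0],[-80,-80,0],56]
    - [[0,0,0],[-80,-80,0],56]
    - [[0,0,0],[-80,-80,0],56]

```text
time_s: 6.38
ee_pos: [0.3105, -0.1533, 0.4752]
eef_rot: [3.14, 0.0, 1.07]
force: [0.0, 0.8, 0.1]
grip_width: 0.0562
```

Run:
```python
from h import *
st()
a=vision.camera("side")[0][200:320,220:380,::-1]
b,d=vision.camera("top");P=cloud(vision.calibration("top"),d);C=tochest(P.reshape(-1,3)).T.reshape(420,560,2)
for nm,x,y0,y1,z in(("handle",.034,-.09,.09,.155),("pad",-.034,-.09,.02,.13)):
    m=(abs(C[:,:,0]-x)<.018)&(C[:,:,1]>y0)&(C[:,:,1]<y1)&(P[:,:,2]>z)&(P[:,:,2]<.2)
    print(nm,m.sum(),np.percentile(C[m],[5,50,95],axis=0)*1e3 if m.any() else "",np.median(P[m][:,2]) if m.any() else "")
cv2.imwrite('pics/f.png',np.hstack([cv2.resize(a,(400,300)),cv2.resize(b[130:310,200:440,::-1],(400,300))]))
```

```text
t 6.3833 chest [-146.63690134 -147.23573291] tip over lid 176.03928312717662 F [0.02 0.81 0.06] w 0.05623653379758033 rpy [3.13975382e+00 2.01963785e-04 1.06967498e+00] q [-0.56 -0.23  1.91 -0.    1.46 -0.06]
handle 54 [[19.63729507 14.96434274]
 [33.530509   19.77951223]
 [48.55803275 24.07280571]] 0.1672510079595002
pad 442 [[-45.81420278 -84.79713724]
 [-33.87869176 -34.88171779]
 [-21.91894969  14.4786169 ]] 0.14422162128317462
```

View pics/f.png

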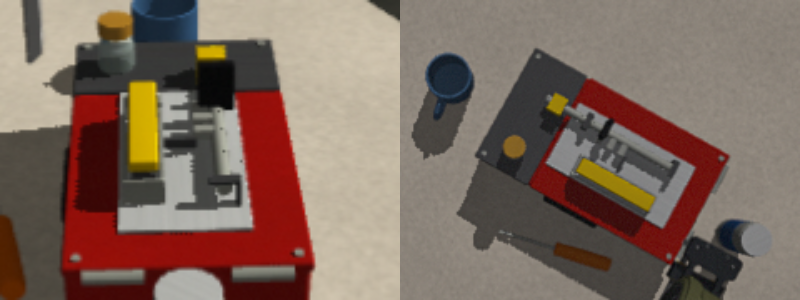

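The final picture shows the handle at the keep, the bolt's end in the keep, the pad up and the bystanders in place. The handle is about 59 mm along, with its top at 167 mm. The pad top is at 144.2 mm, against 144.6 at the start.

```bash
python3 -c "
from station import ctrl
print(ctrl.hand_in())"
```

```text
the job is handed in; nothing more can be done
None
```

The chest is locked and I handed the job in at about 6.5 s of the 32 s allowed; `hand_in` reports no verdict. One fingertip held the catch about 9 mm down while the other pushed the bolt handle to its stop. At the stop the horizontal force rose to about 28 N. I then eased off the push, lifted straight up and moved the arm clear.

Last checks:
- **Bolt:** the handle has moved about 59 mm by the camera (good to about 2 mm), which agrees with the fingertip reaching the stop at +7.8 mm where I expected +8. The last picture shows the bolt's end in the keep.
- **Catch:** the pad top is back at 144.2 mm, against 144.6 mm at the start, so it has sprung up.
- **Jar, mug, can and screwdriver:** they look untouched in the last picture. I did not measure their positions, because my one attempt at locating the mug, can and jar gave invalid depth readings.
- **Robot:** it stands clear of everything, with the measured force near zero.

No check disagreed with another.

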